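# Snap the fittings-case lid shut

### The job

The lid of the grey fittings case is not fully on: sections of its green rim stand up. Press each raised rim section down with a fingertip, going around the lid, until all four sides have clicked shut, flush with the corners. Do not press on the clear window, do not lift, tip or shove the case, and leave the other things on the bench where they are.

Things in the scene. Friction and masses are not known exactly. Their poses are not given: they have to be found in the camera images.
- case: grey fittings case with a green-rimmed lid, 140 mm along its x, 190 mm along y, 62 mm high with the lid shut; loose on the bench, about 0.9 kg. Origin at the centre of its underside, z up; its -x side is the front (to the robot when not turned), +y left. The lid: a clear window, four fixed black corners (32 mm square, tops at 62 mm) and between them a movable green rim section on each side
- window: clear brittle window in the middle of the lid, 64 mm along x and 114 mm along y of the case, top 57.5 mm above the bench (4.5 mm below the shut rim); origin at the centre of its underside, axes as the case. Not to be pressed
- rim_front_press (a point): white pad on top of the front rim section (-x side of the case), where to press: mid-length, 22 mm out from the hinge, 10 mm in from the outer edge; moves with the section. Shut: 60 mm from the case's centre, 62 mm above the bench; raised: about 6.5 mm higher. The section is a green flap 32 mm wide, 124 mm long along the lid's side, 4 mm thick
- rim_front (a joint): angle (rad) of the front rim section about its inner edge: 0 = sprung up (outer edge about 9 mm high), 0.30 = clicked shut against its stop, flush with the corners. Pressing at the pad takes at most about 10 N; past about 0.15 the catch (a black clip at mid-side, reaching 8 mm out from the wall) snaps it shut and keeps it; let go earlier it springs up again
- rim_back_press (a point): white pad on top of the back rim section (+x side of the case), where to press: mid-length, 22 mm out from the hinge, 10 mm in from the outer edge; moves with the section. Shut: 60 mm from the case's centre, 62 mm above the bench; raised: about 6.5 mm higher. The section is a green flap 32 mm wide, 124 mm long along the lid's side, 4 mm thick
- rim_back (a joint): angle (rad) of the back rim section about its inner edge: 0 = sprung up (outer edge about 9 mm high), 0.30 = clicked shut against its stop, flush with the corners. Pressing at the pad takes at most about 10 N; past about 0.15 the catch (a black clip at mid-side, reaching 8 mm out from the wall) snaps it shut and keeps it; let go earlier it springs up again
- rim_left_press (a point): white pad on top of the left rim section (+y side of the case), where to press: mid-length, 22 mm out from the hinge, 10 mm in from the outer edge; moves with the section. Shut: 85 mm from the case's centre, 62 mm above the bench; raised: about 6.5 mm higher. The section is a green flap 32 mm wide, 74 mm long along the lid's side, 4 mm thick
- rim_left (a joint): angle (rad) of the left rim section about its inner edge: 0 = sprung up (outer edge about 9 mm high), 0.30 = clicked shut against its stop, flush with the corners. Pressing at the pad takes at most about 10 N; past about 0.15 the catch (a black clip at mid-side, reaching 8 mm out from the wall) snaps it shut and keeps it; let go earlier it springs up again. In some starts this one is already shut
- rim_right_press (a point): white pad on top of the right rim section (-y side of the case), where to press: mid-length, 22 mm out from the hinge, 10 mm in from the outer edge; moves with the section. Shut: 85 mm from the case's centre, 62 mm above the bench; raised: about 6.5 mm higher. The section is a green flap 32 mm wide, 74 mm long along the lid's side, 4 mm thick
- rim_right (a joint): angle (rad) of the right rim section about its inner edge: 0 = sprung up (outer edge about 9 mm high), 0.30 = clicked shut against its stop, flush with the corners. Pressing at the pad takes at most about 10 N; past about 0.15 the catch (a black clip at mid-side, reaching 8 mm out from the wall) snaps it shut and keeps it; let go earlier it springs up again. In some starts this one is already shut
- box_spanner: steel tubular box spanner lying on the bench, 150 mm along its x, 22 mm thick; origin under its middle. Leave it alone
- brass_nipple: brass hose nipple, 32 mm across, 34 mm high; origin at the centre of its underside. Leave it alone
- hose_nozzle: white plastic nozzle, 34 mm across, 52 mm high; origin at the centre of its underside. Leave it alone
- copper_block: copper block 60 x 45 x 32 mm high; origin at the centre of its underside. Leave it alone
- hose_ring: steel ring, 42 mm across, 14 mm high; origin at the centre of its underside. Leave it alone
- dial_gauge: round brass gauge with a white face, 60 mm across, 26 mm high; origin at the centre of its underside. Leave it alone
- grease_jar: white jar with a black cap, 52 mm across, about 60 mm high; origin at the centre of its underside. Leave it alone

How it is judged:
By the outcome, as a careful person would: the job done as asked, in the order asked, and still so for the second after the job is handed in, with the robot touching nothing.
It also fails if it takes over 48 s, if anything falls off the work surface, if the arm or the gripper's body presses on something with over 40 N, if the wrist force passes 120 N, or if a joint passes its speed limit or range.

### The arm

A 6-joint arm with a two-finger parallel gripper is mounted at the origin on the work surface. World frame = base frame: x ahead of the robot, y to its left, z up, the work surface at z = 0. Lengths are in m, angles in rad, forces in N, time in s.
With the tool pointing down it reaches from about 0.275 to 0.85 m from the base axis. Payload 19 kg.
Tool frame: the origin (TCP) lies at the very end of the fingers, on their centre line; the grasp point (between the pads) lies 19 mm behind it; y points along the fingers, z is the direction in which the jaws open and shut, and the axes are right-handed (so a half turn about y gives the same grasp; the last joint's range is limited). The gripper opens to 85 mm and grips with 20 to 120 N. Pads are 22 mm wide; open, the fingers measure 114 mm over their backs; the gripper's body (76 mm by 85 mm) begins 54 mm behind the grasp point. The pads swing forward as they close: fully open they stand 13 mm farther back than shut.
Start: joints at [1.161, 0.15, 1.437, -0, 1.554, -0.134], TCP at [0.157, 0.553, 0.231] pointing down, gripper open.
Joint ranges: [-2.8, 2.8], [-0.68, 2.1], [0.12, 2.68], [-1.39, 4.53], [0.16, 2.79], [-2.81, 2.81]. Speed limits (rad/s): [1.89, 1.89, 2.22, 3.01, 3.01, 3.01].

### API

Orientations are given as a unit quaternion [w, x, y, z].
In Python, from plant import arm gives the robot as it stands. The module is installed in compiled form; this text tells all that it offers.
- The arm moves only by the tool apply_moves, never from a script. Its argument "plan" is one flat list of numbers, 4 for each row, row after row: the shift along the tool's x, y, z in units of 30 mm (1.0 is 30 mm), then the turn about the tool's y in units of 10 degrees (1.0 is 10 degrees). A call has 1 to 20 rows; each row shifts and turns the commanded pose from where the row before left it, along the tool's axes as they then stand; what a row does not reach is not made up. A row lasts 1/8 s, in which the tool goes at most 62.5 mm and 10.7 degrees, less where a joint would pass 70% of its speed; a pose out of reach is approached as far as the arm can. A call is refused whole if a number of a shift passes 1 or a number of a turn 1, either way. A call with a gripper value outside its range is refused whole. "grip" is the finger opening in mm, from 0 to 85.4, set as the call begins (left out, the last holds). The fingers move at their own pace and stop on an object; the grip force is fixed at half the most. Time passes only in rows, so rows that do not move let the fingers close. It gives the time, the measured TCP pose, the force and the opening at its end, in the units of the state.
- arm.state(): the state, without advancing time (a new reading comes with each control period).
- arm.snapshot(name): name is "scene" or "top" or "wrist"; returns the picture (400x640x3 uint8, red, green, blue); there is no depth.
- arm.camera_params(name): a dict with "fov_y" (degrees; the focal length in pixels is half the picture's height over the tangent of half this angle, whatever the lens; pixels are square), "cx", "cy" (the principal point, pixels), "R" (3x3) and "t" (3): a world point X has camera coordinates R X + t. Camera axes: x right, y down, z forward; pixel columns grow to the right and rows downward; lengths in m; the calibration is good to about 2 mm. A picture is of the moment at which its call begins: read the wrist's pose just before it. camera_params takes no time and is no camera call; for the wrist camera it gives the pose at the moment of the call.
- arm.close_job(): hands the job in, once; it reports no verdict.
Trained networks look in the newest picture that a camera, given by its name, has taken for a name from the list of things; names that differ only in an ending like _2 or _b are one class to them, and where a whole thing is asked for, a point or a joint stands for the part that bears it (a point fixed in the world has none). Each returns a list of dicts, best first, with "p" (0 to 1); they miss things now and then, are a little off and sometimes report something else, mostly with a low value. They report only what shows in the picture. A call takes as long as a camera call.
- arm.find_in(thing, camera): "location" ([x, y, z] in m, in world coordinates, good to about 4 mm: the middle of the surface that is visible of it).
The state is a dict: "time": time; "q": joint angles; "qvel": joint speeds; "joint_efforts": joint torques, N m; "position": TCP position; "eef_rot": TCP orientation; "ft_force": force on the tool from outside, world axes, zero at the start; "wrist_torque": the same for the moment, N m; "opening": finger opening in m.
Only numpy, scipy, OpenCV 4.12 (cv2) and the standard library are available. Lean on these libraries where they do the work, as an engineer would, in place of code of your own. Each camera call takes 0.05 s, during which the arm holds its last target.

## Working session

There is one attempt and no reset: what is moved stays moved. The work goes in short steps, Python scripts to look and compute and a tool call to move; the robot and the scene stay as the last step left them, time stands still between calls to the robot, and variables do not carry over. Pictures are saved under pics/ and viewed, and the job is handed in when it is done.

Besides the shell and the picture viewer there is one more tool, called by a JSON object that holds its "fn" and its "kwargs", one argument or row to a line. apply_moves: Moves the arm, as the interface text tells. Its arguments: {"type":"object","properties":{"plan":{"type":"array","items":{"type":"number"}},"grip":{"type":"number"}},"required":["plan"]}

```bash
mkdir -p pics; python3 - <<'E'
from plant import arm
import cv2,numpy as np
s=arm.state();print(s)
for n in("scene","top"):
    cv2.imwrite(f"pics/{n}0.png",arm.snapshot(n)[:,:,::-1]);p=arm.camera_params(n);print(n,p)
for t in["case","window","rim_front_press","rim_back_press","rim_left_press","rim_right_press","grease_jar","hose_nozzle"]:
    for c in("top","scene"):print(t,c,[(np.round(d["location"],3).tolist(),round(d["p"],2)) for d in arm.find_in(t,c)[:3]])
print(arm.state()["time"])
E
```

```text
{'time': 0.0, 'q': array([ 1.16096856e+00,  1.51003348e-01,  1.43799858e+00, -2.24842117e-05,
        1.55379531e+00, -1.33996120e-01]), 'qvel': array([ 1.07746423e-03, -1.59136094e-05,  1.75290431e-04, -6.11415522e-04,
       -3.14491499e-04,  1.06866943e-03]), 'joint_efforts': array([-2.43307921e-03, -7.13031220e+01, -5.70873320e+01, -1.75331515e-04,
        8.53482925e-03, -2.27015266e-05]), 'position': array([0.1565298 , 0.55304173, 0.23068173]), 'eef_rot': array([-0.69998009,  0.70080484, -0.09731892,  0.09710547]), 'ft_force': array([0.37817125, 1.05434709, 0.05319321]), 'wrist_torque': array([-7.56885800e-03,  6.85620169e-05,  3.23006968e-02]), 'opening': 0.08490742716008784}
scene {'fov_y': 54.97588675661096, 'cx': 322.4319097730233, 'cy': 200.3842852368317, 'R': array([[-0.67354709,  0.73888613, -0.01953492],
       [ 0.50755152,  0.44313299, -0.73893478],
       [-0.53733209, -0.50762235, -0.67349371]]), 't': array([ 0.40151203, -0.24299165,  1.4925245 ])}
top {'fov_y': 55.8824205061305, 'cx': 319.4603573435662, 'cy': 200.67732703512254, 'R': array([[-0.00303613, -0.9995332
[... 515 characters left out ...]
]
rim_front_press scene []
rim_back_press top [([0.597, -0.106, 0.07], 0.92), ([0.586, 0.06, 0.017], 0.24)]
rim_back_press scene [([0.604, -0.097, 0.066], 0.81)]
rim_left_press top [([0.56, -0.016, 0.07], 0.82), ([0.536, -0.177, 0.062], 0.72), ([0.543, -0.101, 0.062], 0.49)]
rim_left_press scene [([0.559, -0.005, 0.065], 0.44)]
rim_right_press top [([0.538, -0.174, 0.067], 0.77)]
rim_right_press scene [([0.5, -0.085, 0.065], 0.72), ([0.537, -0.174, 0.068], 0.43)]
grease_jar top [([0.662, 0.468, 0.059], 0.85), ([0.548, -0.095, 0.058], 0.23)]
grease_jar scene [([0.683, 0.478, 0.053], 0.77)]
hose_nozzle top []
hose_nozzle scene [([0.677, -0.171, 0.019], 0.4), ([0.492, -0.085, 0.064], 0.34)]
0.9
```

View pics/top0.png

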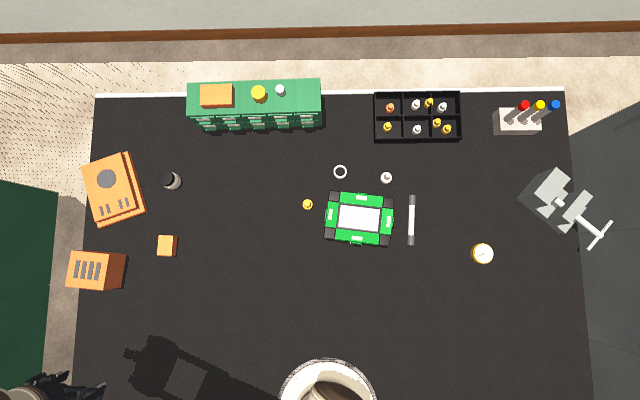

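View pics/scene0.png

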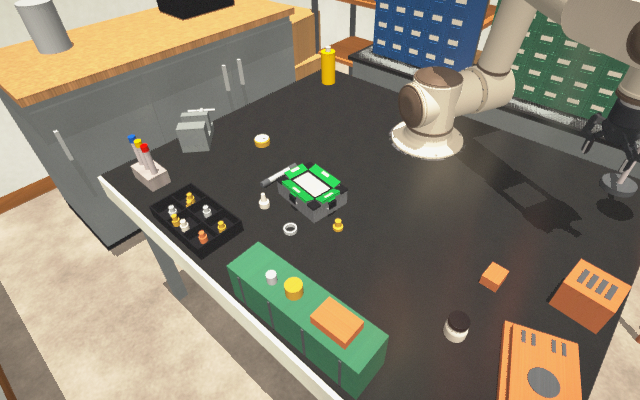

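```bash
cat > h.py <<'E'
import numpy as np
from scipy.spatial.transform import Rotation as Ro
from plant import arm
def R():
    q=arm.state()["eef_rot"];return Ro.from_quat([q[1],q[2],q[3],q[0]]).as_matrix()
def units(target):
    s=arm.state();return np.round(R().T@(np.array(target)-s["position"])/0.03,2)
def proj(n,X):
    p=arm.camera_params(n);f=200/np.tan(np.radians(p["fov_y"]/2));c=np.atleast_2d(X)@p["R"].T+p["t"]
    return c[:,:2]/c[:,2:]*f+[p["cx"],p["cy"]]
E
python3 - <<'E'
from h import *
import cv2
print(np.round(R(),3)); print(units([0.48,-0.09,0.2]))
a=cv2.imread("pics/top0.png")[180:260,290:440];b=cv2.imread("pics/scene0.png")[145:240,250:370]
cv2.imwrite("pics/z1.png",cv2.resize(a,None,fx=5,fy=5,interpolation=3));cv2.imwrite("pics/z2.png",cv2.resize(b,None,fx=6,fy=6,interpolation=3))
E
```

```text
[[ 0.962 -0.     0.272]
 [-0.272 -0.     0.962]
 [-0.    -1.    -0.   ]]
[ 16.21   1.04 -17.69]
```

View pics/z1.png

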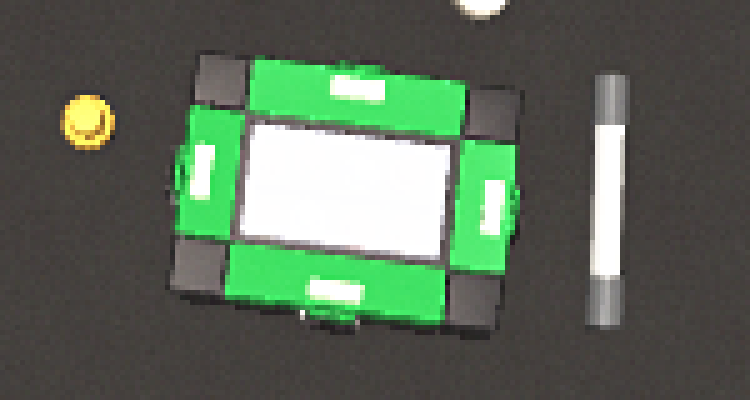

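View pics/z2.png

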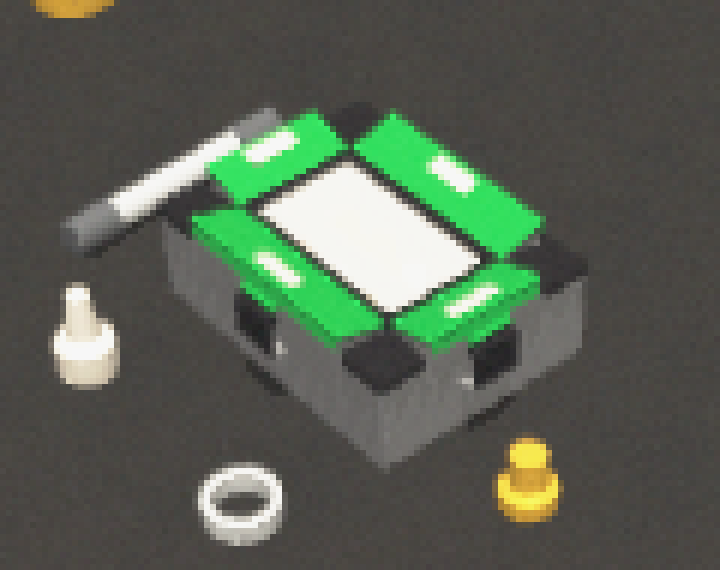

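```bash
python3 - <<'E'
from h import *
from scipy.optimize import least_squares
px=np.array([[356.6,237.8],[329.8,213.8],[361,197.2],[388.2,221]])
L=np.array([[-.059,0],[0,.084],[.059,0],[0,-.084]])
def P(v,z=.0685):
    c,s=np.cos(v[2]),np.sin(v[2]);return np.c_[L@np.array([[c,s],[-s,c]])+v[:2],np.full(4,z)]
r=least_squares(lambda v:(proj("top",P(v))-px).ravel(),[.546,-.095,-.14])
print(r.x,np.degrees(r.x[2]),r.fun.round(2));print(P(r.x).round(4))
N=np.array([[.488,-.091],[.56,-.016],[.597,-.106],[.538,-.174]])
r2=least_squares(lambda v:(P(v)[:,:2]-N).ravel(),[.546,-.095,-.14]);print(r2.x,r2.fun.round(4))
print(proj("scene",P(r.x)).round(1))
E
```

```text
[ 0.54545454 -0.09449142 -0.12785843] -7.3257484743019585 [-0.05  0.16 -0.16  0.01  0.12 -0.13  0.09 -0.05]
[[ 0.4869 -0.087   0.0685]
 [ 0.5562 -0.0112  0.0685]
 [ 0.604  -0.102   0.0685]
 [ 0.5347 -0.1778  0.0685]]
[ 0.54575    -0.09675    -0.13783074] [-0.0007  0.0024 -0.0027  0.0025  0.0072  0.0011 -0.0038 -0.006 ]
[[324.9 173.8]
 [328.2 195. ]
 [295.6 189.8]
 [294.3 169.3]]
```

{"fn": "apply_moves", "kwargs": {
  "plan": [0.4,0.1,-0.4,0,0.9,0.2,-0.95,0,0.9,0.2,-0.95,0,0.9,0.2,-0.95,0,0.9,0.2,-0.95,0,0.9,0.2,-0.95,0,0.9,0.2,-0.95,0,0.9,0.2,-0.95,0,0.9,0.2,-0.95,0,0.9,0.2,-0.95,0,0.9,0.2,-0.95,0,0.9,0.2,-0.95,0,0.9,0.2,-0.95,0,0.9,0.2,-0.95,0,0.9,0.2,-0.95,0,0.9,0.2,-0.95,0,0.9,0.2,-0.95,0,0.9,0,-0.95,0,0.7,0,-0.9,0,0,0,0,-0.85],
  "grip": 0
}}

```text
time: 3.4
position: [0.4872, -0.0869, 0.1319]
eef_rot: [-0.706, 0.706, -0.045, 0.045]
ft_force: [0.2, 1.3, 0.4]
opening: 0.0001
```

```bash
python3 - <<'E'
from h import *
import cv2
s=arm.state();print(s["time"],s["position"],s["opening"],s["ft_force"]);print(R().round(3)); print(units([0.487,-0.087,0.085]))
cv2.imwrite("pics/w1.png",arm.snapshot("wrist")[:,:,::-1])
print(proj("wrist",[[0.4869,-0.087,0.0685],[0.5562,-0.0112,0.0685]]))
E
```

```text
3.4 [ 0.48716825 -0.08685119  0.13191469] 7.335035731701283e-05 [0.23688913 1.26958529 0.41163492]
[[ 0.992 -0.001  0.127]
 [-0.127 -0.     0.992]
 [-0.    -1.    -0.   ]]
[-0.    1.56 -0.  ]
[[311.78226641 212.58912126]
 [414.95868888 282.95639804]]
```

View pics/w1.png

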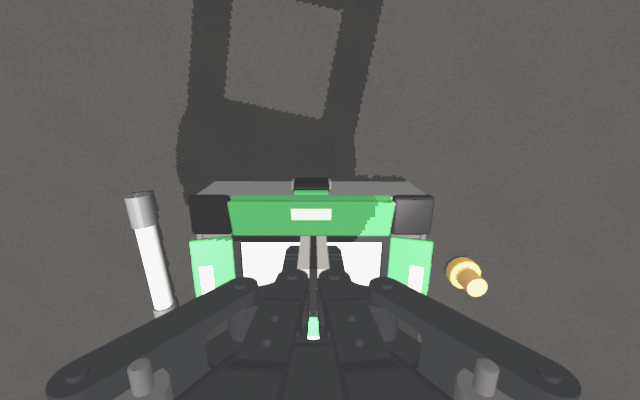

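{"fn": "apply_moves", "kwargs": {
  "plan": [0,0.5,0,0,0,0.5,0,0,0,0.4,0,0,0,0.2,0,0,0,0.1,0,0,0,0.1,0,0,0,0.1,0,0,0,0.1,0,0,0,0.1,0,0,0,0.07,0,0]
}}

```text
time: 4.7
position: [0.4874, -0.0845, 0.0672]
eef_rot: [-0.706, 0.706, -0.045, 0.045]
ft_force: [-1.5, 1.4, 2.7]
opening: -0.0
```

{"fn": "apply_moves", "kwargs": {
  "plan": [0,0.07,0,0,0,0.07,0,0,0,0,0,0]
}}

```text
time: 5.08
position: [0.4873, -0.0844, 0.0628]
eef_rot: [0.706, -0.706, 0.045, -0.045]
ft_force: [-0.6, -0.5, 0.1]
opening: -0.0003
```

{"fn": "apply_moves", "kwargs": {
  "plan": [0,0.04,0,0,0,0,0,0]
}}

```text
time: 5.32
position: [0.4875, -0.0845, 0.062]
eef_rot: [-0.706, 0.706, -0.045, 0.045]
ft_force: [-1.0, 0.3, 3.2]
opening: 0.0002
```

{"fn": "apply_moves", "kwargs": {
  "plan": [0,-0.3,0,0,0,-0.5,0,0,0,-0.5,0,0]
}}

```text
time: 5.7
position: [0.4876, -0.0845, 0.1023]
eef_rot: [-0.706, 0.706, -0.045, 0.045]
ft_force: [0.0, -0.7, -0.1]
opening: -0.0001
```

```bash
cat > look.py <<'E'
from h import *
import cv2,sys
n=sys.argv[1]
s=arm.state();print(s["time"],s["position"]);
a=arm.snapshot("wrist")[:,:,::-1];b=arm.snapshot("scene")[:,:,::-1][145:240,250:370]
b=cv2.resize(b,(505,400),interpolation=3)
cv2.imwrite(f"pics/{n}.png",cv2.resize(np.hstack([a,b]),(800,280)))
cv2.imwrite(f"pics/{n}s.png",b)
for k,t in dict(left=[.5562,-.0112],back=[.604,-.102],right=[.5347,-.1778],front=[.4869,-.087]).items(): print(k,units(t+[.075]))
E
python3 look.py l1
```

```text
5.7 [ 0.48760515 -0.08453353  0.10226228]
left [1.93 0.94 2.72]
back [ 3.89  0.95 -0.08]
right [ 1.92  0.94 -2.88]
front [-0.04  0.94 -0.08]
```

View pics/l1.png

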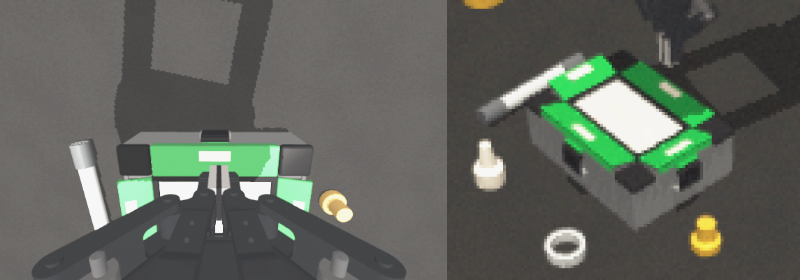

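{"fn": "apply_moves", "kwargs": {
  "plan": [0.48,0,0.68,0,0.48,0,0.68,0,0.48,0,0.68,0,0.49,0,0.68,0,0,0,0,1,0,0,0,1,0,0,0,1,0,0,0,1,0,0,0,1,0,0,0,1,0,0,0,1,0,0,0,1,0,0,0,1,0,0,0,0]
}}

```text
time: 7.55
position: [0.5552, -0.0109, 0.1007]
eef_rot: [0.467, -0.467, 0.531, -0.531]
ft_force: [-0.1, 0.5, 0.1]
opening: -0.0001
```

```bash
python3 look.py l2; python3 -c "
from h import *;print(R().round(3),arm.state()['q'],proj('wrist',[.5562,-.0112,.0685])*[.699,.7])"
```

```text
7.55 [ 0.55517166 -0.01088605  0.10069688]
left [0.01 0.86 0.04]
back [2.81 0.86 1.99]
right [5.61 0.86 0.01]
front [ 2.8   0.86 -1.95]
[[-0.123 -0.     0.992]
 [-0.992 -0.    -0.123]
 [ 0.    -1.    -0.   ]] [-1.58280116e-01  1.89203205e-01  1.66306227e+00 -9.22520473e-05
  1.28949113e+00 -3.52228447e-02] [[219.51460995 159.67305492]]
```

View pics/l2.png

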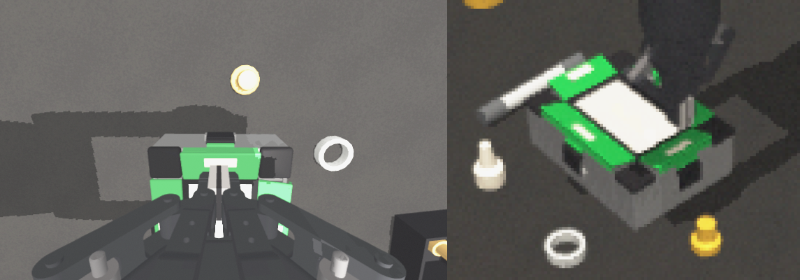

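{"fn": "apply_moves", "kwargs": {
  "plan": [0,0.5,0,0,0,0.3,0,0,0,0.17,0,0,0,0.07,0,0,0,0.07,0,0]
}}

```text
time: 8.28
position: [0.5554, -0.0107, 0.0677]
eef_rot: [-0.467, 0.467, -0.531, 0.531]
ft_force: [-1.5, 1.0, 2.9]
opening: -0.0002
```

{"fn": "apply_moves", "kwargs": {
  "plan": [0,0.07,0,0,0,0.05,0,0,0,0,0,0]
}}

```text
time: 8.65
position: [0.5552, -0.011, 0.0637]
eef_rot: [0.467, -0.467, 0.531, -0.531]
ft_force: [1.1, -0.5, 0.2]
opening: 0.0002
```

{"fn": "apply_moves", "kwargs": {
  "plan": [0,0.06,0,0,0,0,0,0]
}}

```text
time: 8.9
position: [0.5553, -0.0109, 0.0621]
eef_rot: [-0.467, 0.467, -0.531, 0.531]
ft_force: [0.9, -0.2, 1.5]
opening: -0.0003
```

{"fn": "apply_moves", "kwargs": {
  "plan": [0,-0.3,0,0,0,-0.5,0,0,0,-0.5,0,0,0.7,0,0.5,-1,0,0,0,0]
}}

```text
time: 9.52
position: [0.5682, -0.0347, 0.1022]
eef_rot: [0.512, -0.512, 0.487, -0.488]
ft_force: [0.6, 0.4, -0.2]
opening: 0.0001
```

```bash
python3 look.py l3; python3 -c "
from h import *;print(R().round(3))"
```

```text
9.525 [ 0.56815509 -0.03466031  0.1022053 ]
left [-0.76  0.89 -0.34]
back [2.33 0.89 1.12]
right [ 4.75  0.89 -1.3 ]
front [ 1.66  0.89 -2.76]
[[ 0.044  0.     0.999]
 [-0.999 -0.     0.044]
 [ 0.    -1.     0.   ]]
```

View pics/l3.png

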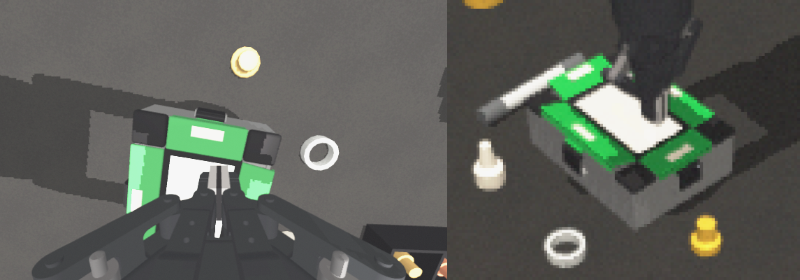

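{"fn": "apply_moves", "kwargs": {
  "plan": [0.58,0,0.28,0,0.58,0,0.28,0,0.58,0,0.28,0,0.59,0,0.28,0,0,0,0,-1,0,0,0,-1,0,0,0,-1,0,0,0,-1,0,0,0,-1,0,0,0,-1,0,0,0,-1,0,0,0,-1,0,0,0,0]
}}

```text
time: 11.25
position: [0.6046, -0.1025, 0.101]
eef_rot: [-0.706, 0.706, -0.046, 0.045]
ft_force: [0.1, -1.2, -0.2]
opening: 0.0002
```

```bash
python3 look.py l4; python3 -c "
from h import *;print(R().round(3))"
```

```text
11.25 [ 0.60455291 -0.10253842  0.1009657 ]
left [-1.99  0.87  2.8 ]
back [-0.02  0.87  0.01]
right [-1.97  0.87 -2.8 ]
front [-3.95  0.87 -0.01]
[[ 0.991 -0.     0.132]
 [-0.132 -0.     0.991]
 [-0.    -1.    -0.   ]]
```

View pics/l4.png

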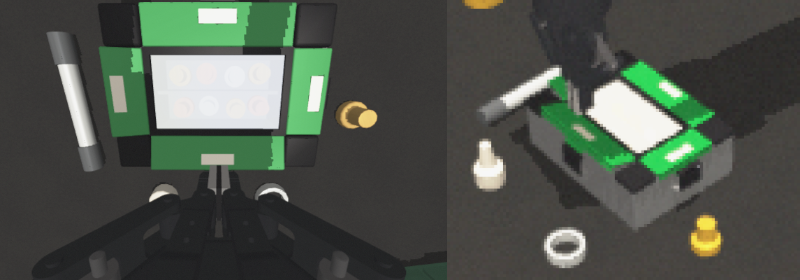

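{"fn": "apply_moves", "kwargs": {
  "plan": [0,0.5,0,0,0,0.3,0,0,0,0.17,0,0,0,0.07,0,0,0,0.07,0,0]
}}

```text
time: 11.98
position: [0.6045, -0.1019, 0.0682]
eef_rot: [-0.706, 0.706, -0.045, 0.045]
ft_force: [0.7, 0.8, 4.3]
opening: 0.0001
```

{"fn": "apply_moves", "kwargs": {
  "plan": [0,0.07,0,0,0,0.05,0,0,0,0,0,0]
}}

```text
time: 12.35
position: [0.6041, -0.1019, 0.064]
eef_rot: [-0.706, 0.706, -0.045, 0.045]
ft_force: [-0.1, -0.1, 0.5]
opening: -0.0004
```

{"fn": "apply_moves", "kwargs": {
  "plan": [0,0.06,0,0,0,0,0,0]
}}

```text
time: 12.6
position: [0.6043, -0.1019, 0.0623]
eef_rot: [-0.706, 0.706, -0.045, 0.045]
ft_force: [0.4, 0.3, 1.0]
opening: -0.0003
```

{"fn": "apply_moves", "kwargs": {
  "plan": [0,-0.3,0,0,0,-0.5,0,0,0,-0.5,0,0,-0.49,0,-0.7,0,-0.49,0,-0.7,0,-0.49,0,-0.7,0,-0.49,0,-0.7,0,0,0,0,1,0,0,0,1,0,0,0,1,0,0,0,1,0,0,0,1,0,0,0,1,0,0,0,1,0,0,0,1,0,0,0,1,0,0,0,0]
}}

```text
time: 14.72
position: [0.5355, -0.1778, 0.1024]
eef_rot: [-0.467, 0.467, -0.53, 0.531]
ft_force: [-0.2, -0.6, -0.4]
opening: 0.0002
```

```bash
python3 look.py l5; python3 -c "
from h import *;print(R().round(3))"
```

```text
14.725 [ 0.53551616 -0.17780957  0.10237081]
left [-5.6  0.9  0. ]
back [-2.79  0.9   1.96]
right [ 0.    0.9  -0.03]
front [-2.81  0.9  -1.98]
[[-0.123  0.001  0.992]
 [-0.992 -0.    -0.123]
 [ 0.    -1.     0.001]]
```

View pics/l5.png

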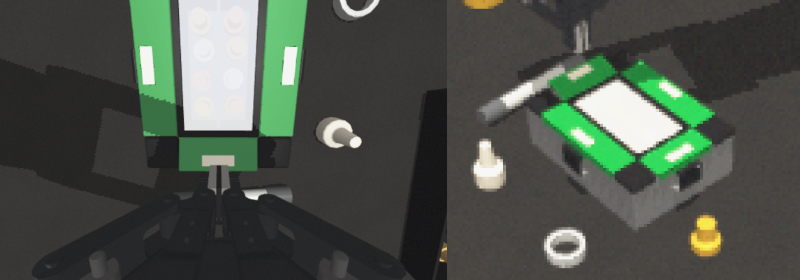

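{"fn": "apply_moves", "kwargs": {
  "plan": [0,0.5,0,0,0,0.3,0,0,0,0.2,0,0,0,0.07,0,0,0,0.07,0,0]
}}

```text
time: 15.45
position: [0.5353, -0.1779, 0.0675]
eef_rot: [-0.467, 0.467, -0.531, 0.531]
ft_force: [-2.3, -1.6, 3.8]
opening: 0.0001
```

{"fn": "apply_moves", "kwargs": {
  "plan": [0,0.07,0,0,0,0.05,0,0,0,0,0,0]
}}

```text
time: 15.82
position: [0.5352, -0.1776, 0.0634]
eef_rot: [0.467, -0.467, 0.531, -0.531]
ft_force: [0.0, 0.9, -0.8]
opening: 0.0001
```

{"fn": "apply_moves", "kwargs": {
  "plan": [0,0.06,0,0,0,0,0,0]
}}

```text
time: 16.08
position: [0.5354, -0.1777, 0.062]
eef_rot: [-0.467, 0.467, -0.531, 0.531]
ft_force: [-0.1, -0.1, 2.7]
opening: -0.0002
```

Lift straight up and clear to check.

{"fn": "apply_moves", "kwargs": {
  "plan": [0,-0.3,0,0,0,-0.6,0,0,0,-0.8,0,0,0,-0.9,0,0,0,-0.9,0,0,-0.8,-0.4,-0.9,0,-0.8,0,-0.9,0,-0.8,0,-0.9,0,-0.8,0,-0.9,0,-0.8,0,-0.9,0,0,0,0,0,0,0,0,0]
}}

```text
time: 17.58
position: [0.4171, -0.0417, 0.1798]
eef_rot: [-0.467, 0.467, -0.53, 0.531]
ft_force: [0.7, 0.1, 0.2]
opening: 0.0005
```

```bash
python3 - <<'E'
from h import *
import cv2
print(arm.state()["position"])
t=arm.snapshot("top")[180:260,290:440,::-1];b=arm.snapshot("scene")[145:240,250:370,::-1]
cv2.imwrite("pics/f_top.png",cv2.resize(t,None,fx=5,fy=5,interpolation=3));cv2.imwrite("pics/f_sc.png",cv2.resize(b,None,fx=6,fy=6,interpolation=3))
cv2.imwrite("pics/f_w.png",arm.snapshot("wrist")[:,:,::-1])
c,s=np.cos(-.1279),np.sin(-.1279)
L=np.array([[-.06,0],[0,.085],[.06,0],[0,-.085]])@np.array([[c,s],[-s,c]])+[.5455,-.0945]
for z in(.062,.0685):print(z,((proj("scene",np.c_[L,[z]*4])-[250,145])*6).round(0).tolist())
E
```

```text
[ 0.41705696 -0.04173233  0.17979745]
0.062 [[451.0, 182.0], [471.0, 310.0], [273.0, 279.0], [266.0, 155.0]]
0.0685 [[451.0, 172.0], [470.0, 301.0], [272.0, 270.0], [265.0, 145.0]]
```

View pics/f_top.png

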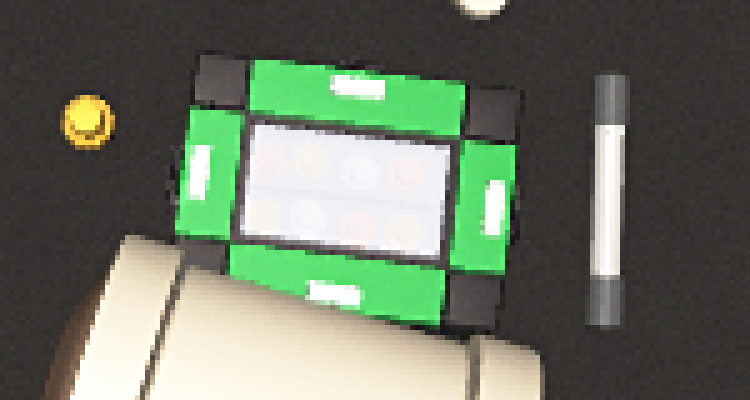

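View pics/f_sc.png

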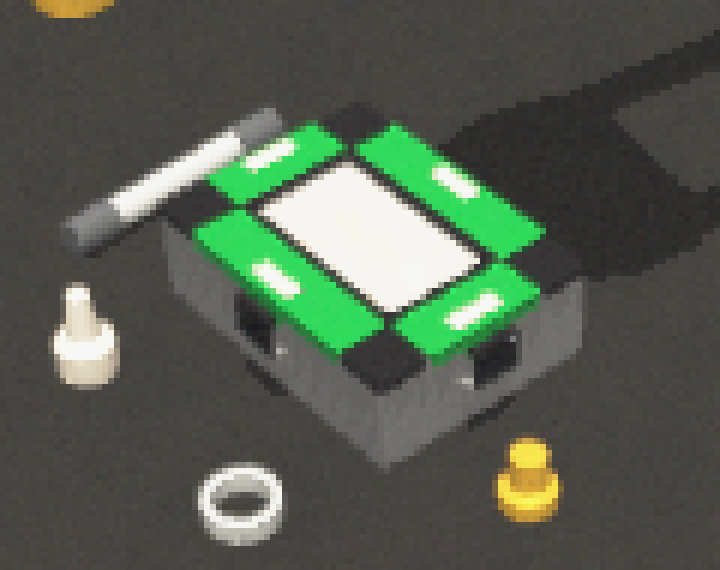

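View pics/f_w.png

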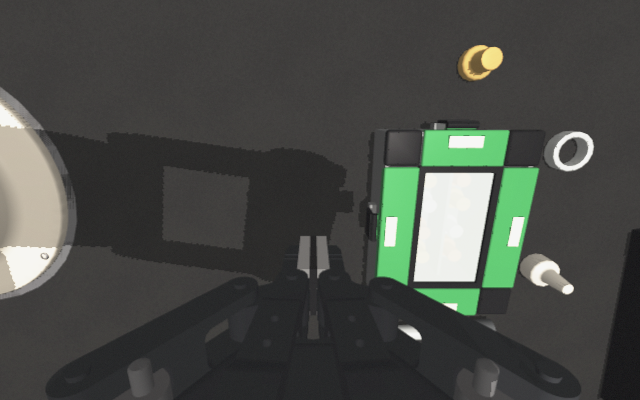

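```bash
python3 -c "
from plant import arm;print(arm.close_job())"
```

```text
the job is handed in; nothing more can be done
None
```

I pressed all four raised rim sections shut with the closed fingertips on their white pads, going round the lid: front, left, back, right. I then drew the arm back and handed the job in after about 18 s.

- **During pressing:** at each side the force reading rose to about 3–4 N, then fell to near zero as the catch took over. A last light press met the stop at about 62 mm. Forces are readings at the end of each move only, so the true peaks may be higher.
- **Final pictures:** in the scene view all four pads have dropped about 9–11 pixels in the enlarged picture. That matches the positions calculated for a shut lid to within about 4 pixels. All four sections look flush with the black corners.
- **Nothing else disturbed:** the case, the box spanner, the brass nipple, the nozzle and the ring are at the same pixels as before. I did not compare the gauge, jar and copper block, but the arm did not come down near them after the start. I never pressed on the window.
- **Disagreements:** the trained networks' pad positions were up to about 7 mm off my own fit from the pictures. I used my fit, which agreed with both fixed cameras to about 1 pixel. On the front section the tip settled about 2.5 mm off sideways along the pad, with no effect on the result.

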